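# Raise the telescopic humidity probe and hold it up

## Task

The air among the upper rows of mushroom logs is to be measured: pinch in the button on the side of the telescopic probe's head to free it, pull the head straight up past the first stop, where the pull stiffens, until it comes up against the second stop, and finish while still holding it there fully extended, since it springs back if let go. Leave everything else on the bench where it is.

Things in the scene. Friction and masses are not known exactly. Their poses are not given: they have to be found in the camera images.
- mast: telescopic humidity probe mast, screwed to the bench. Origin on the bench at the mast's axis; z up, x towards the side the button sticks out of. Steel foot plate 110 (x) x 90 (y) x 12 high, slim tube, black collar block 48 (x) x 36 (y) from 60 to 95 above the bench; above it the plain metal gripping head, other sides plain
- grip (a point): where to grip the head, 125 above the bench when retracted; rides up with it; axes of the mast. Head block 36 (x) x 34 (y) x 46, from 23 below to 23 above this point; steel probe tip on top up to 41 above. Across flank and button it measures 47 along x (19.5 to the -x side of this point, 27.5 to the +x side), 39 with the button in
- button_face (a point): centre of the outer face of the black rubber button (24 wide, 32 high, at the same height as grip), which stands 11 out of the head. It is pushed towards the mast's axis, e.g. by pinching head and button between the two fingers
- release (a joint): travel of the button, m: 0 out, 0.008 fully in. Sprung: 3 N to start, 6.5 N fully in. Beyond about 0.005 it frees a latch that locks the retracted head to the collar; the button needs to be in only for the first 15 mm or so of the pull, and may stay in
- head (a joint): rise of the head and its thin tube out of the middle tube, m: 0 retracted, 0.060 at its stop, which is the first stop. Springs back when let go; takes about 5 to 7 N to pull and always comes out first
- middle (a joint): rise of the middle tube out of the foot, m: 0 retracted, 0.060 at its stop, which is the second stop (head then 120 above where it began). Springs back too; takes about 10 to 13 N to pull, so that the pull stiffens clearly at the first stop, and becomes rigid at the second
- jar1: bystander: cream grow jar, 72 across, 115 high, standing in an aluminium tray 200 x 120 x 35; origin under its centre
- jar2: bystander: the same, beside it in the tray
- bowl: bystander: steel bowl 120 across, 50 high, on a white bench scale 190 x 160 x 39; origin under its centre
- ring1: bystander: cream neck ring 48 across, 28 high; origin under its centre
- ring2: bystander: the same
- brush: bystander: hand brush lying on the bench
- sprayer: bystander: clear bottle 72 across, 170 high; origin under its centre
Things that resemble listed ones, but are neither listed nor needed, are in the scene too. Leave any purple look-alike of the mast alone.

How it is judged (in metres and radians):
On the way, in this order (a step that is already met when the one before it is completed fails the run):
1. the button is pressed in while the probe is still retracted (value of joint release above 0.0045 m and value of joint each of head, middle below 0.01 m), for 0.05 s.
2. the head is pulled up to the first stop (value of joint head above 0.054 m), for 0.05 s.
At the end, for the whole second after the job is handed in: the probe is held by the gripper's fingers (more than 3 N) at the second stop: both sections within 6 mm of their full 60 mm, the head's grip point more than 233 mm above the bench, at rest (value of joint head between 0.054 and 0.066 m and value of joint middle between 0.054 and 0.066 m and contact force between the fingers and mast above 3 N and height (world z) of grip above 0.233 m and velocity of joint head between -0.01 and 0.01 m/s and velocity of joint middle between -0.01 and 0.01 m/s); the arm keeps its last pose, push and grip.
It fails at once if a bystander is moved by more than 50 mm or an upright one is tipped by more than 0.5 rad (distance of any of jar1, jar2, bowl, ring1, ring2, brush, sprayer from where it was at the start of the episode above 0.05 m or angle between any of jar1, jar2, bowl, sprayer's own z axis and vertical above 0.5 rad).
It also fails if it takes over 40 s, if anything falls off the work surface, if the arm or the gripper's body presses on something with over 40 N, if the wrist force passes 120 N, or if a joint passes its speed limit or range.

## Robot

A 6-joint arm with a two-finger parallel gripper is mounted at the origin on the work surface. World frame = base frame: x ahead of the robot, y to its left, z up, the work surface at z = 0. Lengths are in mm, angles in rad, forces in N, time in s.
With the tool pointing down it reaches from about 275 to 750 mm from the base axis. Payload 10.2 kg.
Tool frame: the origin (TCP) lies at the very end of the fingers, on their centre line; the grasp point (between the pads) lies 19 mm behind it (ctrl.pinch_z is the distance from the TCP to the grasp point, in mm); y points along the fingers, z is the direction in which the jaws open and shut, and the axes are right-handed (so a half turn about y gives the same grasp; the last joint's range is limited). The gripper opens to 85 mm and grips with 20 to 120 N. Pads are 22 mm wide; open, the fingers measure 114 mm over their backs; the gripper's body (76 mm by 85 mm) begins 54 mm behind the grasp point. The pads swing forward as they close: fully open they stand 13 mm farther back than shut.
Start: joints at [-0.223, 0.313, 1.498, -0, 1.331, -0.223], TCP at [525.006, -0.013, 207.794] pointing down, gripper open.
Joint ranges: [-2.94, 2.94], [-0.97, 2.17], [0.19, 2.56], [-1.23, 4.37], [0.02, 3.11], [-2.88, 2.88]. Speed limits (rad/s): [2.39, 2.39, 3.01, 3.14, 3.14, 3.14].

## Interface

Orientations are given as a unit quaternion [w, x, y, z].
In Python, from rig import sense, eyes, ctrl gives the robot as it stands. The module is installed in compiled form; this text tells all that it offers.
- The arm moves only by the shell command python3 -m handwheel 'ROWS' [FORCE]. ROWS is JSON, a list of rows, each an object of numbers: "grip": the finger opening in mm, from 0 to 85.4; "tx", "ty", "tz": the shift along the tool's x, y, z in mm; "wx", "wy", "wz": the turn, a rotation vector about the tool's x, y, z in rad. In form: [{"grip": .., "tx": .., "ty": .., "tz": .., "wx": .., "wy": .., "wz": ..}, ...]. A call has 1 to 10 rows; each row shifts and turns the commanded pose from where the row before left it, along the tool's axes as they then stand; what a row does not reach is not made up. A row lasts 1/12 s, in which the tool goes at most 41.7 mm and 7.16 degrees, less where a joint would pass 70% of its speed; a pose out of reach is approached as far as the arm can. A call is refused whole if a number of a shift passes 41.7 or a number of a turn 0.125, either way. A call with a gripper value outside its range is refused whole. The fingers move at their own pace and stop on an object; FORCE is the grip in N (left out, the last holds). Time passes only in rows, so rows that do not move let the fingers close. It gives the time, the measured TCP pose, the force and the opening at its end, in the units of the state.
- sense(): the state, without advancing time (a new reading comes with each control period).
- eyes.capture(name): name is "scene" or "side" or "wrist"; returns a dict with "pixels" (384x512x3 uint8, red, green, blue), "mtx" (3x3 intrinsics, pixels), "R" (3x3) and "t" (3): a world point X has camera coordinates R X + t. Camera axes: x right, y down, z forward; pixel columns grow to the right and rows downward; lengths in mm; the calibration is good to about 2 mm. A picture is of the moment at which its call begins. There is no depth.
- ctrl.finish_job(): hands the job in, once; it reports no verdict.
The state is a dict: "time_s": time; "joints": joint angles; "dq": joint speeds; "tau": joint torques, N m; "eef_pos": TCP position; "ee_rot": TCP orientation; "force": force on the tool from outside, world axes, zero at the start; "wrist_torque": the same for the moment, N m; "grip_width": opening from 0.0 (shut) to 1.0 (fully open).
Only numpy, scipy, OpenCV 4.12 (cv2) and the standard library are available. Lean on these libraries where they do the work, as an engineer would, in place of code of your own. Each camera call takes 0.05 s, during which the arm holds its last target.

## Working session

There is one attempt and no reset: what is moved stays moved. The work goes in short steps, Python scripts to look and compute and a shell command to move; the robot and the scene stay as the last step left them, time stands still between calls to the robot, and variables do not carry over. Pictures are saved under pics/ and viewed, and the job is handed in when it is done.

```bash
mkdir -p pics
python3 - <<'E'
from rig import sense, eyes, ctrl
import cv2,pickle
s=sense();print(s['time_s'],s['eef_pos'],s['ee_rot'],s['force'],s['grip_width'],ctrl.pinch_z)
for n in("scene","side","wrist"):
    c=eyes.capture(n);cv2.imwrite(f"pics/{n}0.png",c["pixels"][:,:,::-1]);pickle.dump(c,open(f"{n}0.pkl","wb"))
    print(n,c['mtx'].tolist(),c['R'].round(3).tolist(),c['t'].round(1).tolist())
E
```

```text
0.0 [5.24705657e+02 7.59857641e-02 2.07239028e+02] [ 0.49976626 -0.50024885  0.50038315 -0.49960132] [ 0.05703469  0.44530361 -0.1465426 ] 0.9988379511697283 18.700000000000003
scene [[379.44082777940326, 0.0, 251.62503732838843], [0.0, 379.44082777940326, 185.47843756783004], [0.0, 0.0, 1.0]] [[0.468, 0.883, 0.019], [0.663, -0.337, -0.668], [-0.584, 0.326, -0.744]] [-137.4, -306.0, 1452.5]
side [[455.59192655234654, 0.0, 249.97279450896224], [0.0, 455.59192655234654, 192.47454349515604], [0.0, 0.0, 1.0]] [[-0.981, -0.196, -0.006], [-0.105, 0.552, -0.827], [0.166, -0.811, -0.561]] [486.0, 191.2, 1294.3]
wrist [[332.28116318675717, 0.0, 256.58660481461385], [0.0, 332.28116318675717, 190.1079882419255], [0.0, 0.0, 1.0]] [[1.0, -0.0, -0.001], [-0.0, -0.957, 0.291], [-0.001, -0.291, -0.957]] [-524.2, -37.7, 379.6]
```

View pics/scene0.png

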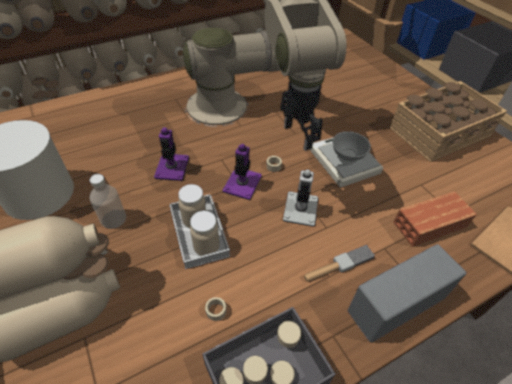

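View pics/side0.png

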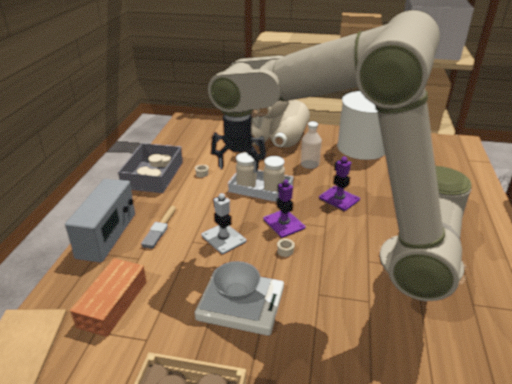

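View pics/wrist0.png

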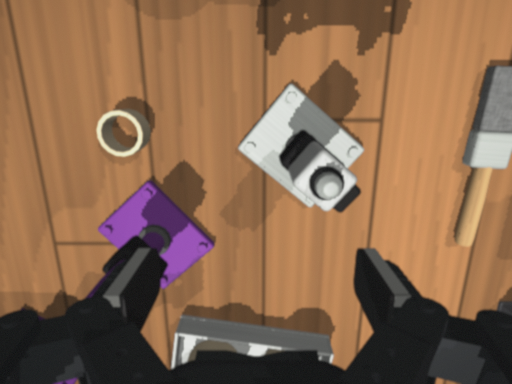

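The scene and side views show the steel mast at about (303,200) and (222,222); the two purple ones are look-alikes. In the wrist view the plate is around (300,145) and the probe tip at (327,184). The black button sits at the lower right, at (347,197). Next I'll measure the plate corners and the tip.

```bash
cat > h.py <<'E'
import numpy as np,pickle,cv2
def ray(c,u,v):
    R=np.array(c['R']);t=np.array(c['t']);d=R.T@np.linalg.inv(c['mtx'])@[u,v,1.];return -R.T@t,d
def onz(c,u,v,z):
    o,d=ray(c,u,v);return o+d*(z-o[2])/d[2]
def proj(c,X):
    p=c['mtx']@(np.array(c['R'])@X+np.array(c['t']));return p[:2]/p[2]
E
python3 - <<'E'
from h import *
c=pickle.load(open('wrist0.pkl','rb'))
im=c['pixels'][60:240,210:390][:,:,::-1];cv2.imwrite('pics/w_zoom.png',cv2.resize(im,(720,720),interpolation=cv2.INTER_CUBIC))
for n,(x,y) in(('scene',(300,195)),('side',(222,222))):
    k=pickle.load(open(n+'0.pkl','rb'))['pixels'][y-40:y+40,x-40:x+40,::-1]
    cv2.imwrite(f'pics/{n}_zoom.png',cv2.resize(k,(560,560),interpolation=cv2.INTER_CUBIC))
E
```

```text
(no output)
```

View pics/w_zoom.png

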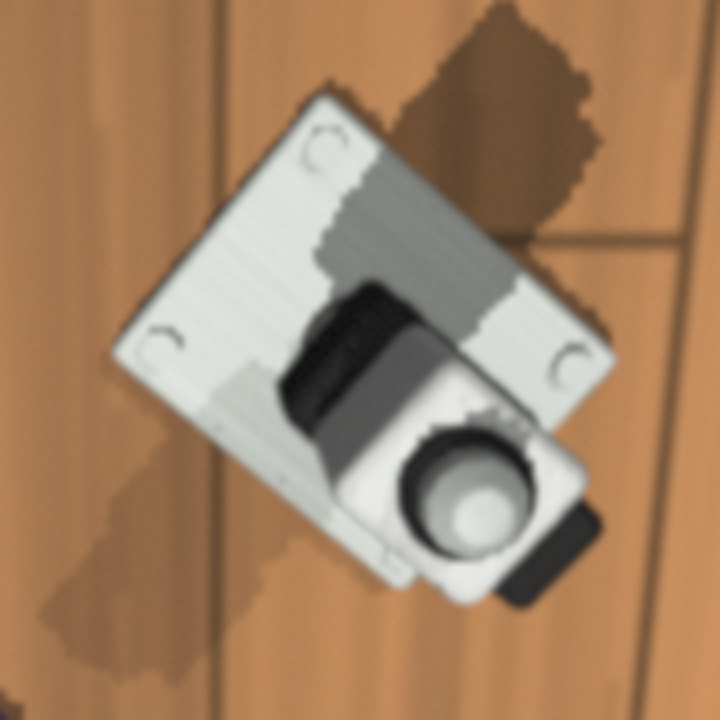

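View pics/scene_zoom.png

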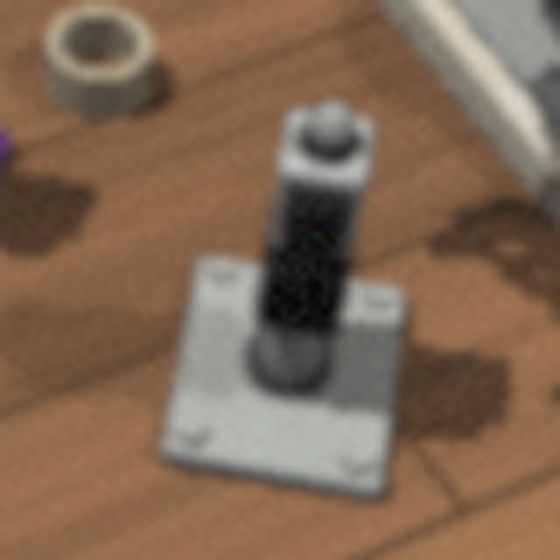

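View pics/side_zoom.png

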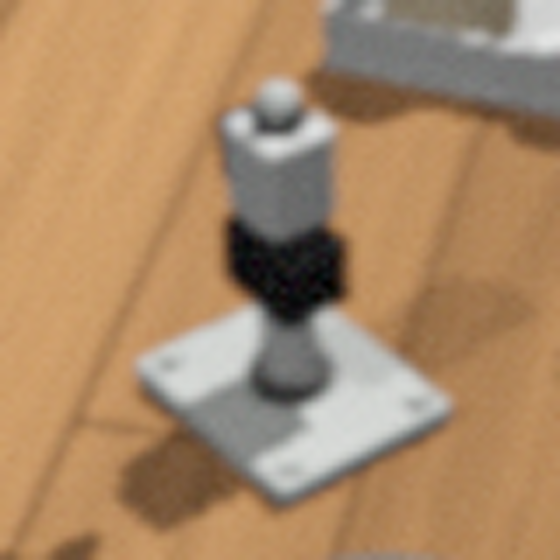

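Run:
```python
from h import *
c=pickle.load(open('wrist0.pkl','rb'))
f=lambda u,v:((u+.5)/4-.5+210,(v+.5)/4-.5+60)
P={k:onz(c,*f(*p),12)[:2] for k,p in dict(A=(325,95),B=(112,353),C=(615,358),D=(405,588)).items()}
for k in P:print(k,P[k].round(1))
n=lambda a,b:np.linalg.norm(P[a]-P[b]).round(1)
print('AB',n('A','B'),'AC',n('A','C'),'BC',n('B','C'))
ctr=(P['B']+P['C'])/2
d=P['C']-P['A'];yw=np.degrees(np.arctan2(d[1],d[0]));d2=P['A']-P['B'];print('ctr',ctr,'yaw AC',yw,'yaw BA-90',np.degrees(np.arctan2(d2[1],d2[0]))-90)
# scene plate: corners
s=pickle.load(open('scene0.pkl','rb'));g=lambda u,v:((u+.5)/7-.5+260,(v+.5)/7-.5+155)
Q=[onz(s,*g(*p),12)[:2] for p in((205,258),(408,290),(380,490),(163,458))]
print(np.round(Q,1).tolist(),np.mean(Q,0))
s2=pickle.load(open('side0.pkl','rb'));g2=lambda u,v:((u+.5)/7-.5+182,(v+.5)/7-.5+182)
Q=[onz(s2,*g2(*p),12)[:2] for p in((138,365),(283,492),(450,405),(315,300))]
print('side',np.round(Q,1).tolist(),np.mean(Q,0))
# tip top z~166
print('tip',onz(c,*f(485,505),164),onz(s,*g(330,108),164),onz(s2,*g2(280,90),164))
```

```text
A [559.8  79.8]
B [503.5  12.5]
C [641.3  11.1]
D [586.9 -55.8]
AB 87.7 AC 106.6 BC 137.8
ctr [572.38658898  11.80732953] yaw AC -40.11827616451532 yaw BA-90 -39.95397031340187
[[507.8, 14.1], [563.0, 82.5], [645.7, 11.8], [592.0, -58.0]] [577.1350509   12.58581226]
side [[641.8, 19.5], [560.1, 87.3], [503.9, 20.2], [577.4, -39.0]] [570.78800758  22.00326817]
tip [573.17437978  13.31813676 164.        ] [571.76696693  13.40578869 164.        ] [572.39950633  18.15500041 164.        ]
```

```bash
cat > m.py <<'E'
import numpy as np
from scipy.spatial.transform import Rotation as Ro
from rig import sense
def go(x,y,z,yaw=-40):
    s=sense();q=s['ee_rot'];R=Ro.from_quat([*q[1:],q[0]]).as_matrix();p=np.array(s['eef_pos'])
    a=np.radians(yaw);best=None
    for sg in(1,-1):
        zt=sg*np.array([np.cos(a),np.sin(a),0]);yt=np.array([0,0,-1.]);xt=np.cross(yt,zt)
        T=np.c_[xt,yt,zt];rv=Ro.from_matrix(R.T@T).as_rotvec()
        if best is None or np.linalg.norm(rv)<np.linalg.norm(best):best=rv
    print('t',s['time_s'],'p',p.round(1),'F',np.round(s['force'],1),'g',s['grip_width'],'q',np.round(s['joints'],2))
    print('shift now-tool',(R.T@(np.array([x,y,z])-p)).round(1),'rotvec',best.round(3));print(R.round(3).tolist())
E
python3 - <<'E'
from m import *
go(573,13,207)
E
```

```text
t 0.15 p [524.8   0.  207.4] F [-0.1 -0.7  1. ] g 1.0003196167140733 q [-0.22  0.31  1.5  -0.    1.33 -0.22]
shift now-tool [-13.    0.3  48.2] rotvec [0.001 0.698 0.   ]
[[-0.0, -0.001, 1.0], [-1.0, 0.0, -0.0], [-0.0, -1.0, -0.001]]
```

```bash
python3 -m handwheel '[{"grip":85,"tx":-6.5,"tz":24},{"grip":85,"tx":-6.5,"tz":24},{"grip":85,"wy":0.1},{"grip":85,"wy":0.1},{"grip":85,"wy":0.1},{"grip":85,"wy":0.1},{"grip":85,"wy":0.1},{"grip":85,"wy":0.1},{"grip":85,"wy":0.1},{"grip":85}]' 40
python3 - <<'E'
from m import *
go(573,13,207)
from rig import eyes
import cv2,pickle
c=eyes.capture("wrist");pickle.dump(c,open("wrist1.pkl","wb"));cv2.imwrite("pics/wrist1.png",c["pixels"][:,:,::-1])
E
```

```text
t 0.15 p [524.8   0.  207.4] F [-0.1 -0.7  1. ] g 1.0003196167140733 q [-0.22  0.31  1.5  -0.    1.33 -0.22]
shift now-tool [-13.    0.3  48.2] rotvec [0.001 0.698 0.   ]
[[-0.0, -0.001, 1.0], [-1.0, 0.0, -0.0], [-0.0, -1.0, -0.001]]invalid input
```

View pics/wrist1.png

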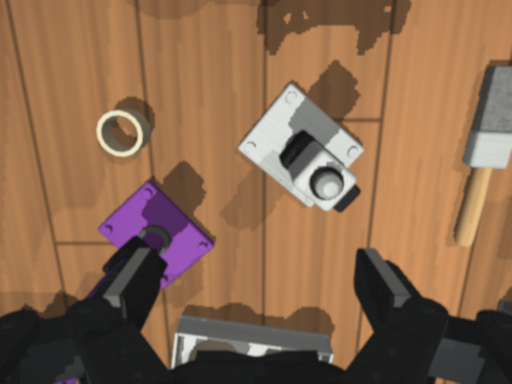

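The call was refused because every key is probably required, so the picture hasn't changed. I'll write the rows out in full.

```bash
python3 -m handwheel '[{"grip":85,"tx":-6.5,"ty":0,"tz":24,"wx":0,"wy":0,"wz":0},{"grip":85,"tx":-6.5,"ty":0,"tz":24,"wx":0,"wy":0,"wz":0},{"grip":85,"tx":0,"ty":0,"tz":0,"wx":0,"wy":0.1,"wz":0},{"grip":85,"tx":0,"ty":0,"tz":0,"wx":0,"wy":0.1,"wz":0},{"grip":85,"tx":0,"ty":0,"tz":0,"wx":0,"wy":0.1,"wz":0},{"grip":85,"tx":0,"ty":0,"tz":0,"wx":0,"wy":0.1,"wz":0},{"grip":85,"tx":0,"ty":0,"tz":0,"wx":0,"wy":0.1,"wz":0},{"grip":85,"tx":0,"ty":0,"tz":0,"wx":0,"wy":0.1,"wz":0},{"grip":85,"tx":0,"ty":0,"tz":0,"wx":0,"wy":0.1,"wz":0},{"grip":85,"tx":0,"ty":0,"tz":0,"wx":0,"wy":0,"wz":0}]' 40
python3 - <<'E'
from m import *
go(573,13,207)
from rig import eyes
import cv2,pickle
c=eyes.capture("wrist");pickle.dump(c,open("wrist1.pkl","wb"));cv2.imwrite("pics/wrist1b.png",c["pixels"][:,:,::-1])
E
```

```text
time_s: 1.03
eef_pos: [572.9, 13.0, 207.6]
ee_rot: [0.297, -0.297, 0.642, -0.642]
force: [0.6, -0.1, 0.4]
grip_width: 0.997
t 1.0333 p [572.9  13.  207.6] F [ 0.6 -0.1  0.4] g 0.9966601153492186 q [-0.18  0.42  1.35  0.    1.38  0.52]
shift now-tool [-0.   0.6  0.1] rotvec [ 0.    -0.005  0.   ]
[[-0.647, -0.0, 0.763], [-0.763, 0.0, -0.647], [0.0, -1.0, -0.0]]
```

View pics/wrist1b.png

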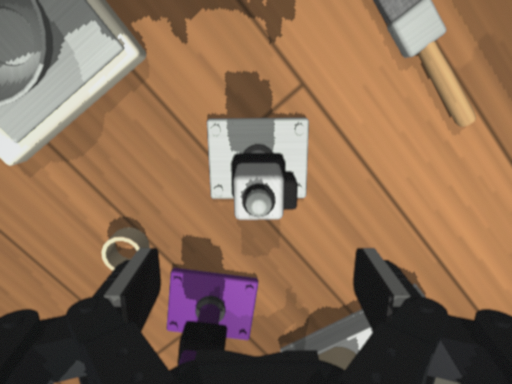

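The plate (208–308 wide, centred at about column 258) is now square to the gripper. The head is at (258,195) with the button on the right, at (291,190). I'll remeasure from here.

Run:
```python
from h import *
c=pickle.load(open('wrist1.pkl','rb'))
k=c['pixels'][105:235,195:325,::-1];cv2.imwrite('pics/w1z.png',cv2.resize(k,(780,780),interpolation=cv2.INTER_CUBIC)[:,:,:][:600])
for p in((209,119),(307,118),(308,199),(209,199)):print(onz(c,*p,12).round(1))
for p in((234,192),(283,192),(235,219),(282,219)):print('head top',onz(c,*p,148).round(1))
print('tip ctr',onz(c,259,203,163).round(1))
print(proj(c,np.array([573,13,166.])),proj(c,np.array([573,13,12.])))
```

```text
[561.9  79.   12. ]
[642.4  12.1  12. ]
[587.4 -60.7  12. ]
[500.7  12.8  12. ]
head top [563.   26.5 148. ]
head top [589.6   3.9 148. ]
head top [549.9  10.5 148. ]
head top [576.  -11.7 148. ]
tip ctr [574.5  12.7 163. ]
[256.99816101 205.50305317] [256.8747765  158.76939836]
```

View pics/w1z.png

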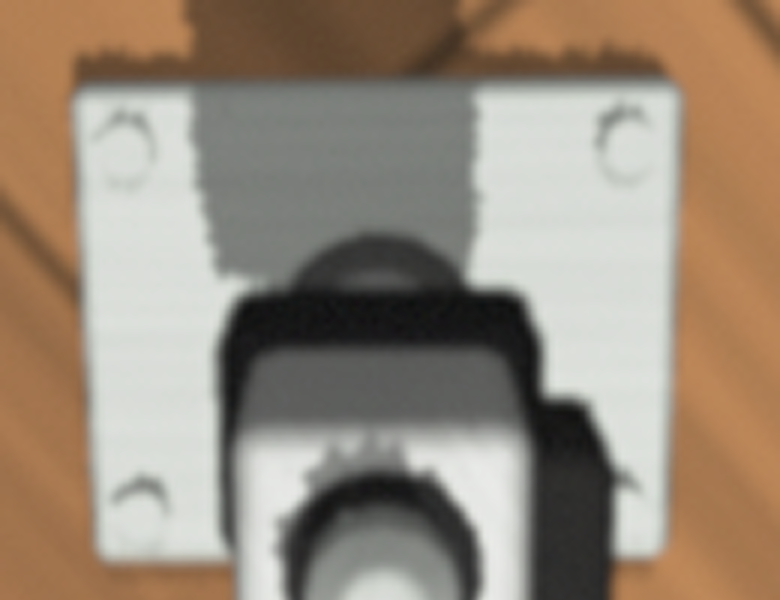

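The mast axis reads (573,13) ±2, and the tip, plate and head top agree. Now straight down by 100 mm.

```bash
python3 -m handwheel '[{"grip":85,"tx":0,"ty":20,"tz":0.5,"wx":0,"wy":0,"wz":0},{"grip":85,"tx":0,"ty":20,"tz":0,"wx":0,"wy":0,"wz":0},{"grip":85,"tx":0,"ty":20,"tz":0,"wx":0,"wy":0,"wz":0},{"grip":85,"tx":0,"ty":20,"tz":0,"wx":0,"wy":0,"wz":0},{"grip":85,"tx":0,"ty":20,"tz":0,"wx":0,"wy":0,"wz":0},{"grip":85,"tx":0,"ty":0,"tz":0,"wx":0,"wy":0,"wz":0},{"grip":85,"tx":0,"ty":0,"tz":0,"wx":0,"wy":0,"wz":0}]' 40
python3 - <<'E'
from m import *
go(573,13,107)
from rig import eyes
import cv2,numpy as np
a=[eyes.capture(n)["pixels"][:,:,::-1] for n in("side","scene")]
cv2.imwrite("pics/d1.png",np.hstack([cv2.resize(a[0][150:270,160:280],(400,400)),cv2.resize(a[1][120:240,240:360],(400,400))]))
E
```

```text
time_s: 1.67
eef_pos: [573.1, 12.7, 107.6]
ee_rot: [0.299, -0.299, 0.641, -0.641]
force: [0.4, 0.3, 0.3]
grip_width: 0.994
t 1.6667 p [573.1  12.7 107.6] F [0.4 0.3 0.3] g 0.9942276833073582 q [-0.18  0.51  1.48  0.    1.15  0.52]
shift now-tool [-0.1  0.6 -0.3] rotvec [0.001 0.    0.001]
[[-0.643, -0.001, 0.766], [-0.766, 0.0, -0.643], [0.001, -1.0, -0.001]]
```

View pics/d1.png

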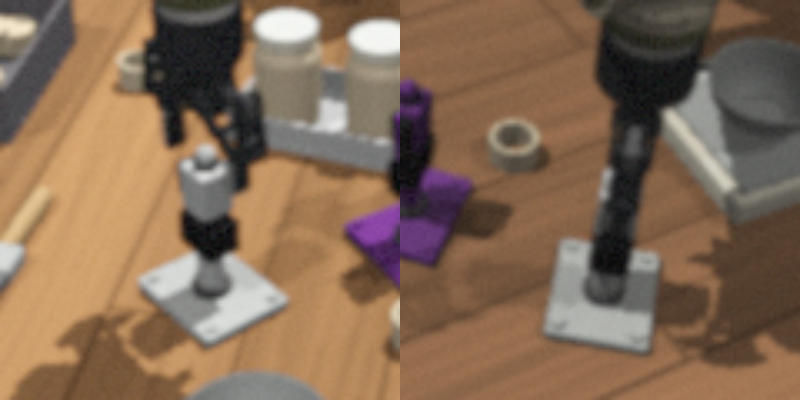

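The side view shows the fingers behind or above the head rather than around it, which doesn't match the measured TCP. I'll check that with projections before closing.

Run:
```python
from h import *
from rig import sense,eyes
print(sense()['time_s'],sense()['eef_pos'])
for n in("side","scene","wrist"):
    c=eyes.capture(n);pickle.dump(c,open(n+'2.pkl','wb'));im=c['pixels'][:,:,::-1].copy()
    ax=np.array([.766,-.643,0])
    for X,col in(([573,13,107.],(0,0,255)),([573,13,166.],(0,255,0)),([573,13,12.],(255,0,0)),(np.array([573,13,112.])+ax*42,(0,255,255)),(np.array([573,13,112.])-ax*42,(255,255,0))):
        p=proj(c,np.array(X));print(n,p.round());cv2.circle(im,tuple(int(i) for i in p),2,col,-1)
    cv2.imwrite(f'pics/{n}2.png',im)
```

```text
1.7667 [574.0984333   12.55440685 109.20885913]
side [223. 210.]
side [222. 193.]
side [224. 235.]
side [214. 202.]
side [231. 215.]
scene [304. 185.]
scene [307. 170.]
scene [300. 206.]
scene [303. 195.]
scene [306. 173.]
wrist [255. 230.]
wrist [255. 293.]
wrist [255. 183.]
wrist [333. 234.]
wrist [176. 234.]
```

View pics/side2.png

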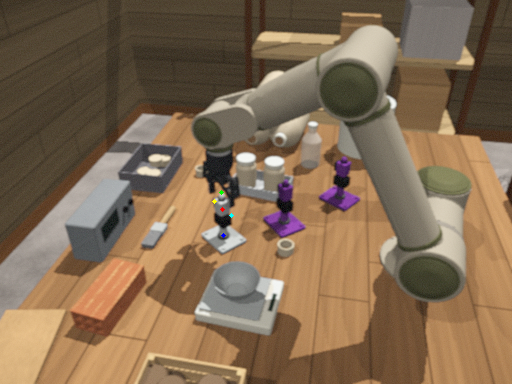

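View pics/wrist2.png

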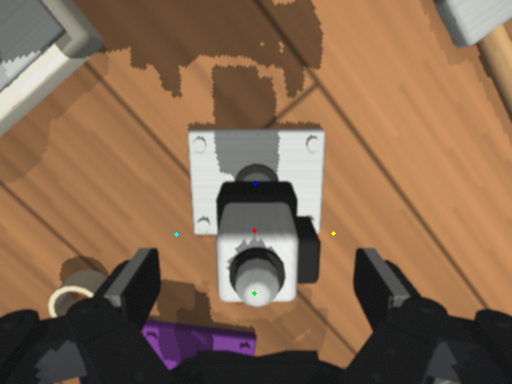

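View pics/scene2.png

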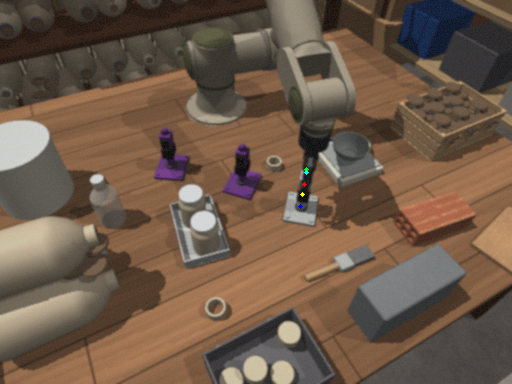

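The projected open fingertips don't match the pictures. The side view puts the real tips about 9 px higher, and the wrist view shows them wider apart. I'll zoom in and triangulate the tips.

Run:
```python
from h import *
for n,(x,y) in(('side',(222,190)),('scene',(305,170))):
    k=pickle.load(open(n+'2.pkl','rb'))['pixels'][y-40:y+40,x-40:x+40,::-1]
    k=cv2.convertScaleAbs(k,alpha=2.0,beta=10)
    k=cv2.resize(k,(560,560),interpolation=cv2.INTER_CUBIC)
    cv2.imwrite(f'pics/{n}2z.png',k)
k=pickle.load(open('wrist2.pkl','rb'))['pixels'][200:384,100:412,::-1]
cv2.imwrite('pics/wrist2z.png',cv2.resize(cv2.convertScaleAbs(k,alpha=2.2,beta=10),(780,460),interpolation=cv2.INTER_CUBIC))
```

```text
(no output)
```

View pics/side2z.png

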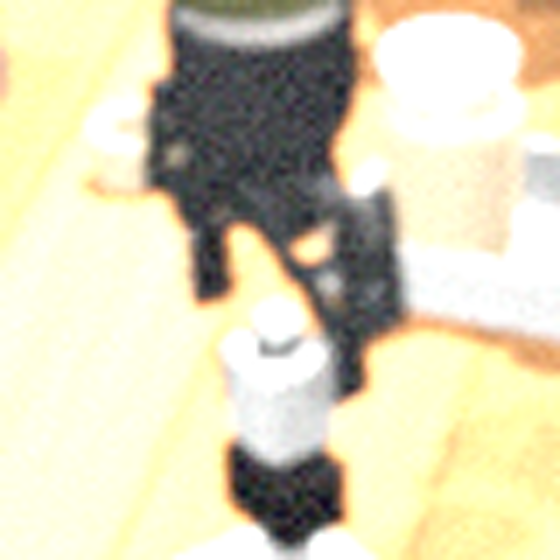

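View pics/wrist2z.png

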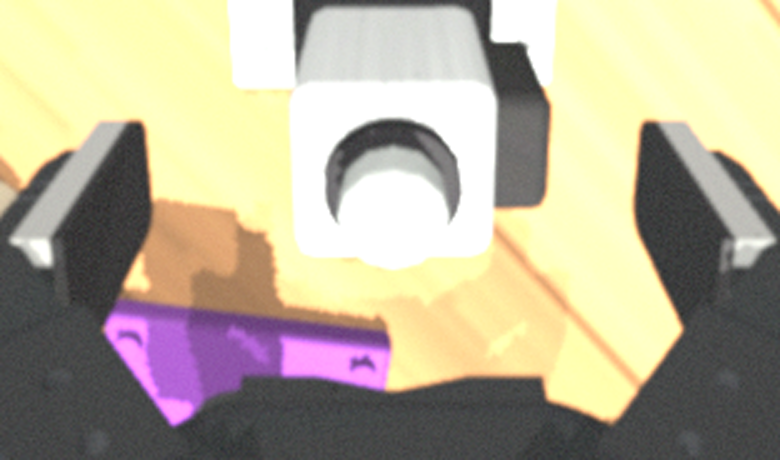

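View pics/scene2z.png

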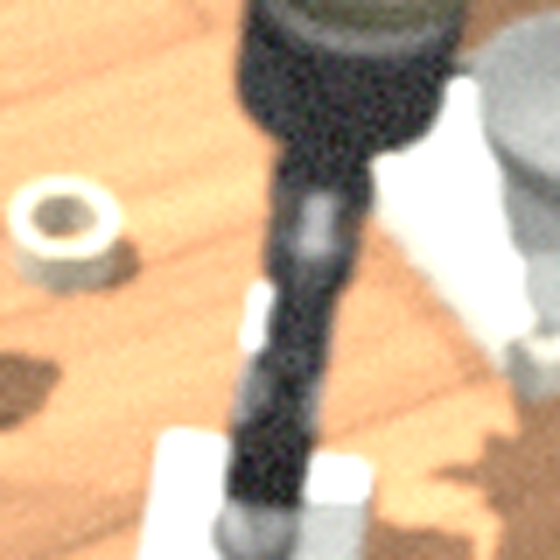

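Run:
```python
from h import *
w=pickle.load(open('wrist2.pkl','rb'));s=pickle.load(open('side2.pkl','rb'))
T=np.array([573.3,12.6,107.6]);xt=np.array([-.643,-.766,0]);zt=np.array([.766,-.643,0])
tool=lambda X:np.array([(X-T)@xt,-(X-T)[2],(X-T)@zt]).round(1)
print('cam',tool(ray(w,0,0)[0]))
def tri(a,b):
    (o1,d1),(o2,d2)=a,b;A=np.c_[d1,-d2];k=np.linalg.lstsq(A,o2-o1,rcond=None)[0];p,q=o1+k[0]*d1,o2+k[1]*d2;return tool((p+q)/2),np.linalg.norm(p-q).round(1)
for name,wp,sp in(('+finger',(357,250),(212.2,192.4)),('+finger',(357,284),(212.2,192.4)),('-finger',(156,250),(231.3,206.8)),('-finger',(158,284),(231.3,206.8))):
    print(name,tri(ray(w,*wp),ray(s,*sp)))
for wp in((357,250),(357,284),(158,250),(158,284)):
    o,d=ray(w,*wp)
    for tx in(-11,0,11):
        k=((T-o)@xt+tx)/(d@xt);print(wp,tx,tool(o+k*d))
```

```text
cam [ -74.3 -168.     0.2]
+finger (array([ -5.7, -38. ,  43.5]), np.float64(3.7))
+finger (array([  2.1, -39.2,  44.7]), np.float64(10.6))
-finger (array([ -3.3, -34.3, -45.2]), np.float64(5.0))
-finger (array([  4.8, -35.6, -43.2]), np.float64(9.5))
(357, 250) -11 [-11.  -44.4  41.6]
(357, 250) 0 [  0.  -22.9  48.9]
(357, 250) 11 [11.  -1.5 56.1]
(357, 284) -11 [-11.  -69.3  34.4]
(357, 284) 0 [ -0.  -52.2  40.3]
(357, 284) 11 [ 11.  -35.   46.3]
(158, 250) -11 [-11.  -44.  -40.3]
(158, 250) 0 [  0.  -22.5 -47.3]
(158, 250) 11 [ 11.   -0.9 -54.4]
(158, 284) -11 [-11.  -69.  -33.2]
(158, 284) 0 [ -0.  -51.8 -39. ]
(158, 284) 11 [ 11.  -34.7 -44.9]
```

Both views agree that the open fingertips are about 37 mm behind the reported TCP, where 13 mm was expected. So the true pads are about 24 mm higher than reported, at z≈145, which would miss the button. I'll lower in small steps and look again.

```bash
python3 -m handwheel '[{"grip":85,"tx":0,"ty":8,"tz":0,"wx":0,"wy":0,"wz":0},{"grip":85,"tx":0,"ty":8,"tz":0,"wx":0,"wy":0,"wz":0},{"grip":85,"tx":0,"ty":6,"tz":0,"wx":0,"wy":0,"wz":0},{"grip":85,"tx":0,"ty":0,"tz":0,"wx":0,"wy":0,"wz":0},{"grip":85,"tx":0,"ty":0,"tz":0,"wx":0,"wy":0,"wz":0}]' 40
python3 - <<'E'
from m import *
go(573,13,85)
from rig import eyes
import cv2,numpy as np,pickle
a=[]
for n,(x,y) in(("side",(222,200)),("scene",(305,180)),("wrist",(256,270))):
    c=eyes.capture(n);pickle.dump(c,open(n+'3.pkl','wb'));r=40 if n!='wrist' else 110
    k=c["pixels"][y-r:y+r,x-r:x+r,::-1];a.append(cv2.resize(cv2.convertScaleAbs(k,alpha=2,beta=10),(400,400),interpolation=cv2.INTER_CUBIC))
cv2.imwrite("pics/d3.png",np.hstack(a[:2]));cv2.imwrite("pics/d3w.png",a[2])
E
```

```text
time_s: 2.33
eef_pos: [573.1, 12.7, 85.2]
ee_rot: [0.298, -0.299, 0.641, -0.641]
force: [-0.5, 0.2, 0.8]
grip_width: 0.996
t 2.3333 p [573.1  12.7  85.2] F [-0.5  0.2  0.8] g 0.9963681329300376 q [-0.18  0.54  1.5   0.    1.1   0.52]
shift now-tool [-0.1  0.2 -0.3] rotvec [ 0.001 -0.002  0.001]
[[-0.644, -0.001, 0.765], [-0.765, 0.0, -0.644], [0.001, -1.0, -0.001]]
```

View pics/d3.png

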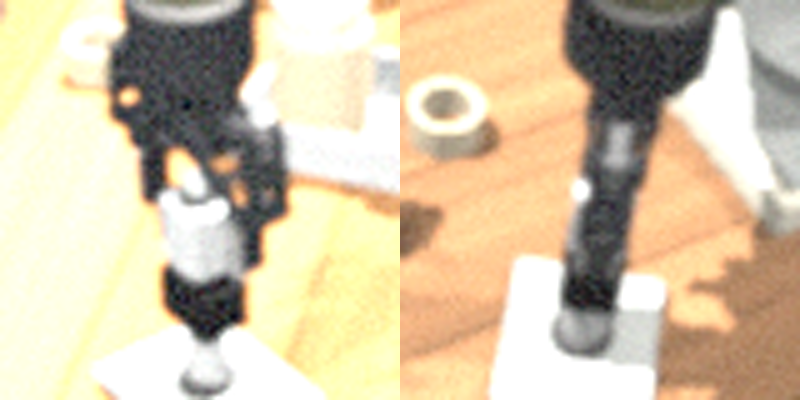

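View pics/d3w.png

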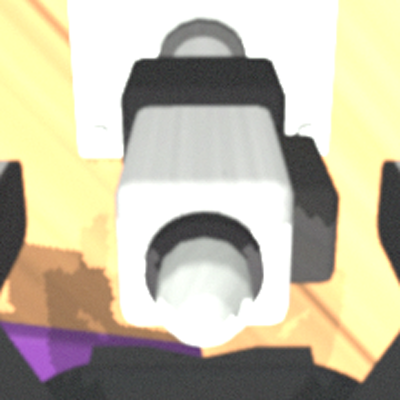

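Run:
```python
from h import *
s=pickle.load(open('side3.pkl','rb'))
zt=np.array([.766,-.643,0]);xt=np.array([-.643,-.766,0])
for sg,p in((1,(212.4,200)),(-1,(231.6,213.6))):
  for tx in(-11,0,11):
    b=np.array([573.1,12.7,0])+sg*45*zt+tx*xt
    zs=np.arange(80,160);pr=np.array([proj(s,b+[0,0,z]) for z in zs]);i=np.argmin(abs(pr[:,1]-p[1]));print(sg,tx,zs[i],pr[i].round(1))
```

```text
1 -11 121 [210.4 200.1]
1 0 116 [213.5 200.1]
1 11 112 [216.7 199.9]
-1 -11 124 [228.6 213.6]
-1 0 119 [231.8 213.5]
-1 11 113 [235.  213.7]
```

The open tips now measure z≈118. They swing forward as they close, so the pads should land around z 127. I'll go 3 mm lower, then close at 60 N.

```bash
python3 -m handwheel '[{"grip":85,"tx":0,"ty":3,"tz":0,"wx":0,"wy":0,"wz":0},{"grip":60,"tx":0,"ty":0,"tz":0,"wx":0,"wy":0,"wz":0},{"grip":30,"tx":0,"ty":0,"tz":0,"wx":0,"wy":0,"wz":0},{"grip":30,"tx":0,"ty":0,"tz":0,"wx":0,"wy":0,"wz":0},{"grip":30,"tx":0,"ty":0,"tz":0,"wx":0,"wy":0,"wz":0},{"grip":30,"tx":0,"ty":0,"tz":0,"wx":0,"wy":0,"wz":0},{"grip":30,"tx":0,"ty":0,"tz":0,"wx":0,"wy":0,"wz":0},{"grip":30,"tx":0,"ty":0,"tz":0,"wx":0,"wy":0,"wz":0}]' 60
python3 - <<'E'
from m import *
go(573,13,82)
s=sense();print('opening mm',s['grip_width']*85.4,s['wrist_torque'])
from rig import eyes
import cv2,numpy as np,pickle
a=[]
for n,(x,y) in(("side",(222,200)),("wrist",(256,270))):
    c=eyes.capture(n);pickle.dump(c,open(n+'4.pkl','wb'));r=40 if n!='wrist' else 110
    k=c["pixels"][y-r:y+r,x-r:x+r,::-1];a.append(cv2.resize(cv2.convertScaleAbs(k,alpha=2,beta=10),(400,400),interpolation=cv2.INTER_CUBIC))
cv2.imwrite("pics/d4.png",np.hstack(a))
E
```

```text
time_s: 3.15
eef_pos: [575.2, 11.6, 84.4]
ee_rot: [-0.3, 0.297, -0.64, 0.643]
force: [3.0, -3.5, 7.0]
grip_width: 0.436
t 3.15 p [575.2  11.6  84.4] F [ 3.  -3.5  7. ] g 0.4363207142633809 q [-0.18  0.54  1.5  -0.    1.1   0.52]
shift now-tool [ 0.3  2.4 -2.6] rotvec [-0.006 -0.002 -0.002]
[[-0.644, 0.005, 0.765], [-0.765, -0.002, -0.644], [-0.002, -1.0, 0.006]]
opening mm 37.26178899809273 [-0.99767345 -0.8146707   0.08506097]
```

View pics/d4.png

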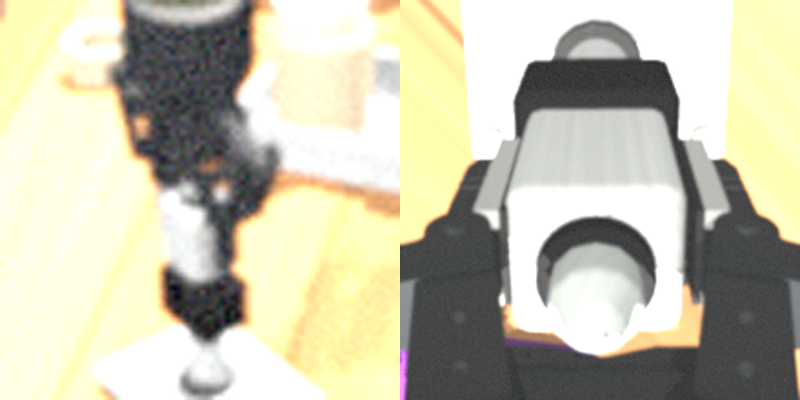

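Both pads lie on the flanks, one on the plain side and one on the button side. The opening is about 37–39 mm, so the button is in. Next, a slow pull, watching the force.

```bash
python3 -m handwheel '[{"grip":30,"tx":0,"ty":-3,"tz":0,"wx":0,"wy":0,"wz":0},{"grip":30,"tx":0,"ty":-4,"tz":0,"wx":0,"wy":0,"wz":0},{"grip":30,"tx":0,"ty":-4,"tz":0,"wx":0,"wy":0,"wz":0},{"grip":30,"tx":0,"ty":-4,"tz":0,"wx":0,"wy":0,"wz":0},{"grip":30,"tx":0,"ty":-4,"tz":0,"wx":0,"wy":0,"wz":0},{"grip":30,"tx":0,"ty":0,"tz":0,"wx":0,"wy":0,"wz":0}]' 60
python3 - <<'E'
from m import *
s=sense();print('opening mm',s['grip_width']*85.4,np.round(s['force'],1),np.round(s['eef_pos'],1))
from rig import eyes
import cv2,numpy as np,pickle
a=[]
for n,(x,y) in(("side",(222,200)),("wrist",(256,270))):
    c=eyes.capture(n);pickle.dump(c,open(n+'5.pkl','wb'));r=40 if n!='wrist' else 110
    k=c["pixels"][y-r:y+r,x-r:x+r,::-1];a.append(cv2.resize(cv2.convertScaleAbs(k,alpha=2,beta=10),(400,400),interpolation=cv2.INTER_CUBIC))
cv2.imwrite("pics/d5.png",np.hstack(a))
E
```

```text
time_s: 3.75
eef_pos: [575.1, 11.5, 102.7]
ee_rot: [-0.3, 0.297, -0.64, 0.643]
force: [6.4, -5.2, -3.3]
grip_width: 0.434
opening mm 37.03110791135225 [ 6.4 -5.2 -3.3] [575.1  11.5 102.7]
```

View pics/d5.png

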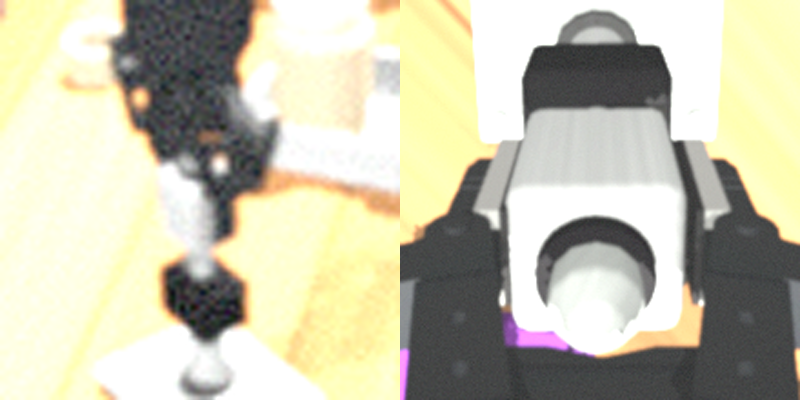

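The head has risen about 18 mm with no slip (same place in the wrist view). There's a side load of about 8 N along tool +z, so I'll ease the pose that way by 2 mm and go on to the first stop.

```bash
python3 -m handwheel '[{"grip":30,"tx":0,"ty":-4,"tz":1,"wx":0,"wy":0,"wz":0},{"grip":30,"tx":0,"ty":-6,"tz":1,"wx":0,"wy":0,"wz":0},{"grip":30,"tx":0,"ty":-6,"tz":0,"wx":0,"wy":0,"wz":0},{"grip":30,"tx":0,"ty":-6,"tz":0,"wx":0,"wy":0,"wz":0},{"grip":30,"tx":0,"ty":-6,"tz":0,"wx":0,"wy":0,"wz":0},{"grip":30,"tx":0,"ty":-5,"tz":0,"wx":0,"wy":0,"wz":0},{"grip":30,"tx":0,"ty":-4,"tz":0,"wx":0,"wy":0,"wz":0},{"grip":30,"tx":0,"ty":-3,"tz":0,"wx":0,"wy":0,"wz":0},{"grip":30,"tx":0,"ty":0,"tz":0,"wx":0,"wy":0,"wz":0},{"grip":30,"tx":0,"ty":0,"tz":0,"wx":0,"wy":0,"wz":0}]' 60; python3 -m handwheel '[{"grip":30,"tx":0,"ty":-3,"tz":0,"wx":0,"wy":0,"wz":0},{"grip":30,"tx":0,"ty":-3,"tz":0,"wx":0,"wy":0,"wz":0},{"grip":30,"tx":0,"ty":0,"tz":0,"wx":0,"wy":0,"wz":0},{"grip":30,"tx":0,"ty":0,"tz":0,"wx":0,"wy":0,"wz":0}]' 60
```

```text
time_s: 4.68
eef_pos: [575.3, 11.2, 142.3]
ee_rot: [-0.299, 0.298, -0.641, 0.641]
force: [4.7, -0.8, -4.1]
grip_width: 0.431
time_s: 5.02
eef_pos: [575.2, 11.2, 147.8]
ee_rot: [-0.298, 0.298, -0.641, 0.641]
force: [5.2, -1.7, -6.6]
grip_width: 0.431
```

The pull has stiffened at about 63 mm, which is the first stop. Continuing up.

```bash
python3 -m handwheel '[{"grip":30,"tx":0,"ty":-4,"tz":0,"wx":0,"wy":0,"wz":0},{"grip":30,"tx":0,"ty":-6,"tz":0,"wx":0,"wy":0,"wz":0},{"grip":30,"tx":0,"ty":-6,"tz":0,"wx":0,"wy":0,"wz":0},{"grip":30,"tx":0,"ty":-6,"tz":0,"wx":0,"wy":0,"wz":0},{"grip":30,"tx":0,"ty":-6,"tz":0,"wx":0,"wy":0,"wz":0},{"grip":30,"tx":0,"ty":-6,"tz":0,"wx":0,"wy":0,"wz":0},{"grip":30,"tx":0,"ty":-6,"tz":0,"wx":0,"wy":0,"wz":0},{"grip":30,"tx":0,"ty":-4,"tz":0,"wx":0,"wy":0,"wz":0},{"grip":30,"tx":0,"ty":0,"tz":0,"wx":0,"wy":0,"wz":0},{"grip":30,"tx":0,"ty":0,"tz":0,"wx":0,"wy":0,"wz":0}]' 60
python3 - <<'E'
from m import *
go(573,13,204)
from rig import eyes
import cv2,numpy as np,pickle
a=[]
for n,(x,y) in(("side",(222,190)),("wrist",(256,270))):
    c=eyes.capture(n);pickle.dump(c,open(n+'6.pkl','wb'));r=50 if n!='wrist' else 110
    k=c["pixels"][y-r:y+r,x-r:x+r,::-1];a.append(cv2.resize(cv2.convertScaleAbs(k,alpha=2,beta=10),(400,400),interpolation=cv2.INTER_CUBIC))
cv2.imwrite("pics/d6.png",np.hstack(a))
E
```

```text
time_s: 5.85
eef_pos: [575.2, 11.2, 191.6]
ee_rot: [-0.298, 0.298, -0.641, 0.641]
force: [6.5, -1.8, -7.1]
grip_width: 0.434
t 5.85 p [575.2  11.2 191.6] F [ 6.5 -1.8 -7.1] g 0.43442048502127384 q [-0.18  0.44  1.37 -0.    1.34  0.52]
shift now-tool [  0.  -12.4  -2.8] rotvec [-0.001 -0.002 -0.   ]
[[-0.644, 0.001, 0.765], [-0.765, -0.0, -0.644], [-0.0, -1.0, 0.001]]
```

View pics/d6.png

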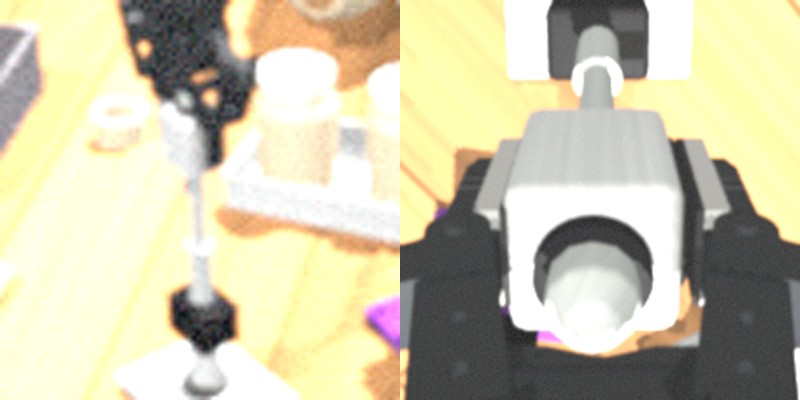

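Both sections are out, the middle one with its white-rimmed end showing, and the head hasn't slipped. About 13 mm remain, so I'll approach the second stop gently.

```bash
python3 -m handwheel '[{"grip":30,"tx":0,"ty":-3,"tz":0,"wx":0,"wy":0,"wz":0},{"grip":30,"tx":0,"ty":-3,"tz":0,"wx":0,"wy":0,"wz":0},{"grip":30,"tx":0,"ty":-3,"tz":0,"wx":0,"wy":0,"wz":0},{"grip":30,"tx":0,"ty":0,"tz":0,"wx":0,"wy":0,"wz":0}]' 60; python3 -m handwheel '[{"grip":30,"tx":0,"ty":-2,"tz":0,"wx":0,"wy":0,"wz":0},{"grip":30,"tx":0,"ty":-1,"tz":0,"wx":0,"wy":0,"wz":0},{"grip":30,"tx":0,"ty":0,"tz":0,"wx":0,"wy":0,"wz":0},{"grip":30,"tx":0,"ty":0,"tz":0,"wx":0,"wy":0,"wz":0}]' 60;  python3 -m handwheel '[{"grip":30,"tx":0,"ty":-2,"tz":0,"wx":0,"wy":0,"wz":0},{"grip":30,"tx":0,"ty":0,"tz":0,"wx":0,"wy":0,"wz":0},{"grip":30,"tx":0,"ty":0,"tz":0,"wx":0,"wy":0,"wz":0}]' 60
```

```text
time_s: 6.28
eef_pos: [575.2, 11.2, 200.5]
ee_rot: [-0.298, 0.298, -0.641, 0.641]
force: [6.4, -2.7, -7.9]
grip_width: 0.431
time_s: 6.62
eef_pos: [575.1, 11.2, 203.3]
ee_rot: [-0.298, 0.298, -0.641, 0.641]
force: [6.8, -1.8, -8.3]
grip_width: 0.434
time_s: 6.87
eef_pos: [575.0, 11.1, 204.7]
ee_rot: [-0.298, 0.298, -0.641, 0.641]
force: [8.1, -2.7, -11.7]
grip_width: 0.432
```

```bash
python3 -m handwheel '[{"grip":30,"tx":0,"ty":-1.5,"tz":0,"wx":0,"wy":0,"wz":0},{"grip":30,"tx":0,"ty":0,"tz":0,"wx":0,"wy":0,"wz":0},{"grip":30,"tx":0,"ty":0,"tz":0,"wx":0,"wy":0,"wz":0},{"grip":30,"tx":0,"ty":0,"tz":0,"wx":0,"wy":0,"wz":0}]' 60;python3 - <<'E'
from m import *
go(575,11,205)
from rig import eyes
import cv2,numpy as np,pickle
a=[]
for n,(x,y) in(("side",(222,190)),("wrist",(256,270))):
    c=eyes.capture(n);pickle.dump(c,open(n+'7.pkl','wb'));r=50 if n!='wrist' else 110
    k=c["pixels"][y-r:y+r,x-r:x+r,::-1];a.append(cv2.resize(cv2.convertScaleAbs(k,alpha=2,beta=10),(400,400),interpolation=cv2.INTER_CUBIC))
cv2.imwrite("pics/d7.png",np.hstack(a))
c=pickle.load(open('side7.pkl','rb'));cv2.imwrite('pics/side7.png',c['pixels'][:,:,::-1])
E
```

```text
time_s: 7.2
eef_pos: [574.8, 11.1, 204.9]
ee_rot: [0.297, -0.299, 0.641, -0.641]
force: [9.2, -3.2, -18.9]
grip_width: 0.434
t 7.2 p [574.8  11.1 204.9] F [  9.2  -3.2 -18.9] g 0.43352915770536277 q [-0.18  0.43  1.34 -0.    1.37  0.52]
shift now-tool [-0.1 -0.1  0.2] rotvec [ 0.002 -0.002  0.001]
[[-0.644, -0.002, 0.765], [-0.765, -0.0, -0.644], [0.001, -1.0, -0.002]]
```

View pics/d7.png

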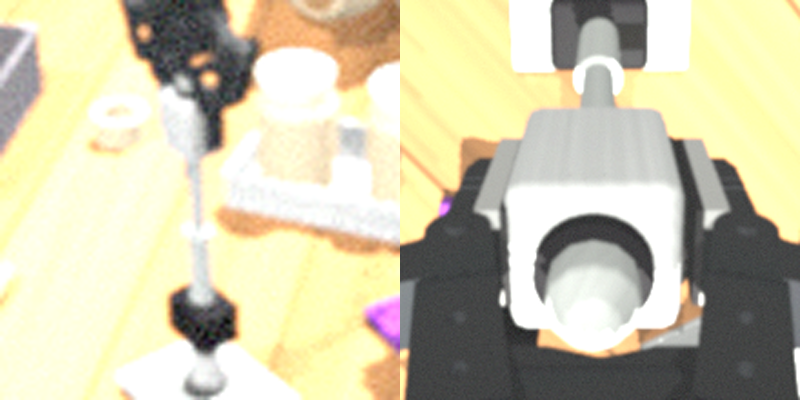

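View pics/side7.png

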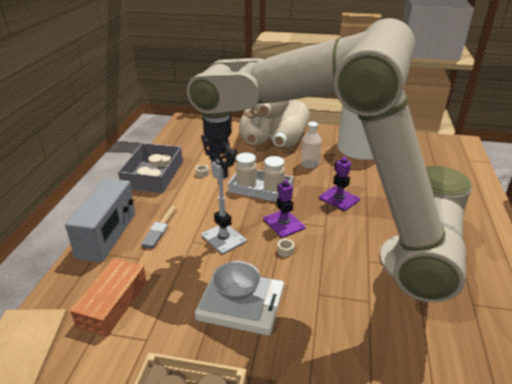

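The pull went rigid: 1.5 mm of command gave only 0.2 mm of rise, while the force climbed to 19 N. Total rise is 120.5 mm, and the head sits in the same place in the wrist view. The bystanders in the side view look unchanged, so I'm handing in.

```bash
python3 -m handwheel '[{"grip":30,"tx":0,"ty":0,"tz":0,"wx":0,"wy":0,"wz":0},{"grip":30,"tx":0,"ty":0,"tz":0,"wx":0,"wy":0,"wz":0}]' 60; python3 -c "
from rig import ctrl
print(ctrl.finish_job())"
```

```text
time_s: 7.47
eef_pos: [574.8, 11.1, 204.9]
ee_rot: [0.297, -0.299, 0.641, -0.641]
force: [8.5, -2.4, -19.9]
grip_width: 0.432
the job is handed in; nothing more can be done
None
```

I pinched the head and button of the steel mast, pulled it up past the first stop to the second, and handed the job in at about 7.5 s, still holding it there. No verdict was reported.

- **At the second stop:** the head had risen 120.5 mm by the tool position. The last 1.5 mm of command moved it only 0.2 mm while the pull grew from 12 to 19 N. The tool was steady at z 204.9 between the last two readings.
- **Grip:** the opening held at about 37 mm, which fits the button being in, with the grip set to 60 N. The wrist view showed no slip.
- **Bystanders:** the objects visible in the last side picture looked unmoved. I did not measure them.

**What disagreed or failed:**
- **Fingertip height:** the cameras put the real fingertips about 24 mm higher than the reported tool position implied. I trusted the pictures and gripped that much lower.
- **First stop:** the stiffening there was weak in the force reading (about 4 to 7 N), so I judged the stop mainly by the rise of about 63 mm.
- **Side load:** 8 to 10 N of side load remained on the tool after a small correction.
- **Refused call:** one early move was refused because its rows lacked some keys. Nothing moved.

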